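# Put the clutch and brake parts into their nests

## Robot

A 6-joint arm with a two-finger parallel gripper is mounted at the origin on a cart in front of the work surface, level with it; the furniture and walls round the work are solid. World frame = base frame: x ahead of the robot, y to its left, z up, the work surface at z = 0. Lengths are in m, angles in rad, forces in N, time in s.
With the tool pointing down it reaches from about 0.275 to 1 m from the base axis. Payload 8.4 kg.
Tool frame: the origin (TCP) lies at the centre of the arm's flange, where the gripper is bolted on; the fingertips stand 173 mm ahead of it and the grasp point (between the pads) lies 155 mm ahead of it; z points along the fingers, y is the direction in which the jaws open and shut (so a half turn about z gives the same grasp; the last joint's range is limited). The gripper opens to 85 mm and grips with 20 to 120 N. Pads are 22 mm wide; open, the fingers measure 114 mm over their backs; the gripper's body (76 mm by 85 mm) begins 54 mm behind the grasp point. The pads swing forward as they close: fully open they stand 13 mm farther back than shut.
Start: joints at [-1.286, 0.353, 1.633, -0, 1.155, -0.002], TCP at [0.177, -0.599, 0.405] pointing down, gripper open.
Joint ranges: [-2.63, 2.63], [-0.92, 2.1], [0.06, 2.66], [-1.3, 4.44], [0, 2.69], [-3.02, 3.02]. Speed limits (rad/s): [2.22, 2.22, 2.79, 3.14, 3.14, 3.14].

## Interface

Orientations are given as [roll, pitch, yaw] about the fixed x, y, z axes, in that order (R = Rz(yaw) Ry(pitch) Rx(roll)).
In Python, from plant import bot, imaging gives the robot as it stands.
- The arm moves only by the shell command python3 -m inch 'ROWS' [FORCE]. ROWS is a JSON object of lists of equal length, an entry for each row: "offset": the shift along the tool's x, y, z in mm, a list of three; "rot": the turn, a rotation vector about the tool's x, y, z in rad, a list of three; "claw": the finger opening in mm, from 0 to 85.4. A call has 1 to 10 rows; each row is the pose to reach, as a shift and turn from the pose measured when the call began, along the tool's axes at that moment; what a row does not reach only later rows make up. A row lasts 1/8 s, in which the tool goes at most 62.5 mm and 10.7 degrees, less where a joint would pass 70% of its speed; a pose out of reach is approached as far as the arm can. A call with a gripper value outside its range is refused whole. The fingers move at their own pace and stop on an object; FORCE is the grip in N (left out, the last holds). Time passes only in rows, so rows that repeat a pose let the fingers close. It gives the time, the measured TCP pose, the force and the opening at its end, in the units of the state.
- bot.get_state(): the state, without advancing time (a new reading comes with each control period).
- imaging.capture(name): name is "side" or "top"; returns the picture (400x640x3 uint8, blue, green, red); there is no depth.
- imaging.camera_model(name): a dict with "camera_matrix" (3x3 intrinsics, pixels), "D" ([k1, k2, p1, p2, k3] as OpenCV has them; the pictures are not rectified), "xyz" and "rotation" of the camera in the world. Camera axes: x right, y up, looking along -z (the intrinsics and any distortion apply to the point x, -y, -z); pixel columns grow to the right and rows downward; lengths in m; the calibration is good to about 2 mm. A picture is of the moment at which its call begins. camera_model takes no time and is no camera call.
- bot.close_job(): hands the job in, once; it reports no verdict.
The state is a dict: "clock": time; "qpos": joint angles; "qd": joint speeds; "joint_efforts": joint torques, N m; "ee_pos": TCP position; "ee_rot": TCP orientation; "wrist_force": force on the tool from outside, world axes, zero at the start; "torque": the same for the moment, N m; "opening": finger opening in m.
Only numpy, scipy, OpenCV 4.12 (cv2) and the standard library are available. Lean on these libraries where they do the work, as an engineer would, in place of code of your own. Each camera call takes 0.05 s, during which the arm holds its last target.

## Task

Four parts for the next job stand about on the workbench: a brake lining pad, an upright coil spring, a blue grease tin and a brick-red lining block. Put each into the nest on the bench whose outline matches it, down on the nest's floor inside the rim, upright as it stands now and lined up with its outline, and let go of it. Leave the bearing and the bolt that lie among them where they are.

Things in the scene. Friction and masses are not known exactly. Their poses are not given: they have to be found in the camera images.
- lining_pad: Loose brake lining pad lying flat: dark friction block with one slot, on a light metal backing plate; 40 (x) x 61 (y) x 14 (z) mm, about 0.28 kg. The lower 5 mm (backing plate) are 40 mm wide in x; above that the friction block is 34 mm wide in x and 56 mm long in y, up to 13 mm. Origin: centre of the underside; z up, y along its length.
- coil_spring: Loose dark steel coil spring standing on end, 39 mm diameter, 66 mm tall, about 0.13 kg, rigid, hollow (bore at least 18 mm). Origin: centre of the underside; z up along its axis.
- grease_tin: Loose closed blue round tin standing upright, 53 mm diameter, 38 mm tall, about 0.25 kg. Origin: centre of the underside; z up along its axis.
- lining_block: Loose brick-red rectangular lining block standing on its long narrow side, 100 (x) x 25 (y) x 54 (z) mm, about 0.09 kg. Origin: centre of the underside; z up, x along its length.
- pad_nest: Nest for the lining pad: grey rectangular plate with a yellow 40 x 62 mm outline and four bright metal corner brackets, inside 54 (x) x 76 (y) mm, outside 60 x 82 mm; the brackets leave the middle of each side open (38 mm wide or more on the long sides). Fixed to the bench. Origin: centre of its underside; z up; its floor lies 4 mm above the origin and the bench, its rim is 9 mm high (5 mm above the floor).
- spring_nest: Nest for the coil spring: the smaller round one, grey disc with a low bright ring rim, 55 mm inside and 61 mm outside diameter, a black 39 mm outline on its floor and a brass pin (6 mm diameter, 8 mm tall above the floor) in the middle, which goes up inside the spring. Fixed to the bench. Origin: centre of its underside; z up; its floor lies 4 mm above the origin and the bench, its rim is 9 mm high (5 mm above the floor).
- tin_nest: Nest for the grease tin: the larger round one, grey disc with a low bright ring rim, 69 mm inside and 75 mm outside diameter, a blue 53 mm outline on its floor, no pin. Fixed to the bench. Origin: centre of its underside; z up; its floor lies 4 mm above the origin and the bench, its rim is 9 mm high (5 mm above the floor).
- block_nest: Nest for the lining block: long narrow grey plate with an orange-red 100 x 25 mm outline and four bright metal corner brackets, inside 114 (x) x 39 (y) mm, outside 120 x 45 mm. Fixed to the bench. Origin: centre of its underside; z up; its floor lies 4 mm above the origin and the bench, its rim is 9 mm high (5 mm above the floor).
- bearing_c: Bystander, to be left alone: loose dark grey bearing lying flat, 42 mm diameter, 20 mm tall. Origin: centre of its underside.
- bolt_0: Bystander, to be left alone: loose bright hex bolt lying on the bench, 54 (x) x 18 x 16 mm. Origin: centre of its underside, x along its length.
Mind the look-alikes: they are no part of the job. What is shaped like the lining_pad but orange, purple or turquoise is not meant.

How it is judged:
At the end, for the whole second after the job is handed in: Each part rests on the floor of its own nest (underside 2 to 6.5 mm above the nest's), centre within 12 mm of the nest's from above, upright within 0.1 rad, pad and block along their outlines within 0.3 rad (either way round); all four still and let go (horizontal distance between lining_pad and pad_nest below 0.012 m and z of lining_pad in the frame of pad_nest between 0.002 and 0.0065 m and angle between each of lining_pad, coil_spring, grease_tin, lining_block's own z axis and vertical below 0.1 rad and linear speed of each of lining_pad, coil_spring, grease_tin, lining_block below 0.01 m/s and angular speed of each of lining_pad, coil_spring, grease_tin, lining_block below 0.1 rad/s and contact force between each of lining_pad, coil_spring, grease_tin, lining_block and the fingers below 0.05 N and horizontal distance between coil_spring and spring_nest below 0.012 m and z of coil_spring in the frame of spring_nest between 0.002 and 0.0065 m and horizontal distance between grease_tin and tin_nest below 0.012 m and z of grease_tin in the frame of tin_nest between 0.002 and 0.0065 m and horizontal distance between lining_block and block_nest below 0.012 m and z of lining_block in the frame of block_nest between 0.002 and 0.0065 m and angle between the x axis of lining_pad and the x axis of pad_nest, either way round below 0.3 rad and angle between the x axis of lining_block and the x axis of block_nest, either way round below 0.3 rad); the robot touches nothing.
It fails at once if the bearing was pushed more than 20 mm from its place (distance of bearing_c from where it was at the start of the episode above 0.02 m).
It fails at once if the bolt was pushed more than 20 mm from its place (distance of bolt_0 from where it was at the start of the episode above 0.02 m).
It also fails if it takes over 96 s, if anything falls off the work surface, if the arm or the gripper's body presses on something with over 40 N, if the wrist force passes 120 N, or if a joint passes its speed limit or range.

## Working session

There is one attempt and no reset: what is moved stays moved. The work goes in short steps, Python scripts to look and compute and a shell command to move; the robot and the scene stay as the last step left them, time stands still between calls to the robot, and variables do not carry over. Pictures are saved under pics/ and viewed, and the job is handed in when it is done.

```bash
ls; mkdir -p pics; python3 - <<'E'
from plant import bot, imaging
import cv2
for n in ("side","top"):
    im=imaging.capture(n); cv2.imwrite(f"pics/{n}0.png",im)
    print(n,imaging.camera_model(n))
print(bot.get_state())
E
```

```text
pics
side {'camera_matrix': array([[379.35657532,   0.        , 311.6194964 ],
       [  0.        , 379.35657532, 200.14040597],
       [  0.        ,   0.        ,   1.        ]]), 'D': array([-0.06190103,  0.        ,  0.        ,  0.        ,  0.        ]), 'xyz': array([ 0.47913539, -0.67884169,  0.59153912]), 'rotation': array([ 0.90137972,  0.0199014 , -0.16072619])}
top {'camera_matrix': array([[508.62357047,   0.        , 318.10310225],
       [  0.        , 508.62357047, 198.96806625],
       [  0.        ,   0.        ,   1.        ]]), 'D': array([-0.01131478,  0.        ,  0.        ,  0.        ,  0.        ]), 'xyz': array([ 0.44755612, -0.01187157,  1.150437  ]), 'rotation': array([ 0.100015  ,  0.02553018, -1.59402586])}
{'clock': 0.1, 'qpos': array([-1.28644412e+00,  3.53562756e-01,  1.63404018e+00,  1.23468268e-05,
        1.15521571e+00, -2.38724491e-03]), 'qd': array([-1.71640493e-04, -1.64943365e-03, -1.49408099e-03,  8.63761591e-05,
        1.32111364e-03, -5.92315705e-04]), 'joint_efforts': array([ 2.69517232e-04, -6.06356049e+01, -3.42819750e+01, -3.69363045e-05,
        3.86668937e-03,  9.25975371e-06]), 'ee_pos': array([ 0.17671771, -0.59927996,  0.40405508]), 'ee_rot': array([-3.14036669e+00, -1.42164873e-05,  2.86734456e-01]), 'wrist_force': array([ 0.26388432, -0.42821129, -0.95734006]), 'torque': array([-0.01577573, -0.00630114, -0.0025895 ]), 'opening': 0.08532569793738752}
```

View pics/top0.png

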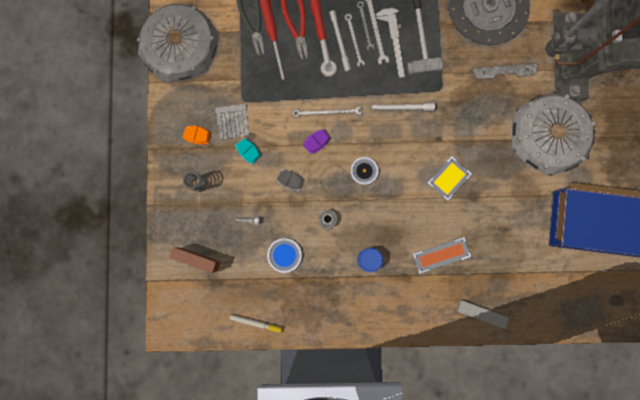

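View pics/side0.png

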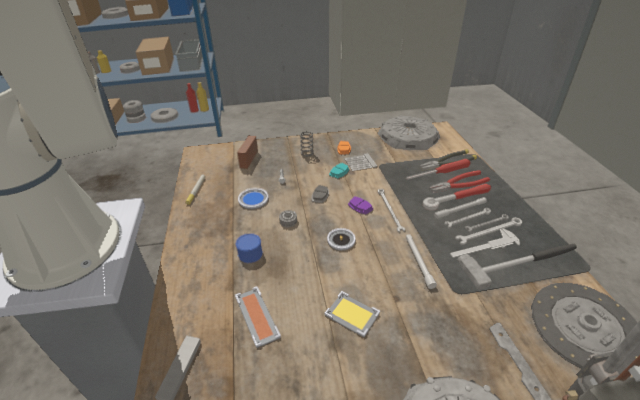

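The top picture shows the pad at about (290,179), spring (203,180), tin (370,259) and block (193,259). The nests are at (450,178) pad, (364,170) spring, (284,255) tin and (442,254) block. The bearing is at (329,218) and the bolt at (250,220). The side picture agrees. Next I enlarge crops for accurate pixels.

```bash
cat > h.py <<'E'
import numpy as np, cv2
from scipy.spatial.transform import Rotation as R
from plant import bot, imaging
def cam(n):
    m=imaging.camera_model(n); return m['camera_matrix'],m['D'],np.array(m['xyz']),R.from_euler('xyz',m['rotation']).as_matrix()
def p2w(n,uv,z):
    K,D,c,Rm=cam(n)
    q=cv2.undistortPoints(np.array(uv,float).reshape(-1,1,2),K,D).reshape(-1,2)
    d=np.c_[q[:,0],-q[:,1],-np.ones(len(q))]@Rm.T
    return c+d*((z-c[2])/d[:,2])[:,None]
def w2p(n,P):
    K,D,c,Rm=cam(n); q=(np.array(P,float).reshape(-1,3)-c)@Rm
    q=q*[1,-1,-1]
    return cv2.projectPoints(q,np.zeros(3),np.zeros(3),K,D)[0].reshape(-1,2)
def crop(im,x0,y0,w,h,s,name):
    c=cv2.resize(im[y0:y0+h,x0:x0+w],None,fx=s,fy=s,interpolation=cv2.INTER_CUBIC)
    for x in range((x0+9)//10*10,x0+w,10):
        cv2.putText(c,str(x),((x-x0)*s,10),0,.35,(255,255,255),1);cv2.line(c,((x-x0)*s,12),((x-x0)*s,18),(255,255,255),1)
    for y in range((y0+9)//10*10,y0+h,10):
        cv2.putText(c,str(y),(0,(y-y0)*s+4),0,.35,(255,255,255),1)
    cv2.imwrite('pics/'+name,c)
E
python3 - <<'E'
from h import *
im=cv2.imread('pics/top0.png')
crop(im,160,140,150,140,5,'c1.png'); crop(im,320,140,160,140,5,'c2.png')
for n in('side','top'): print(n,p2w(n,[(364,170) if n=='top' else (341,239)],0.004), p2w(n,[(284,255) if n=='top' else (253,198)],0.004))
E
```

```text
side [[ 0.62808845 -0.09234656  0.004     ]] [[0.4419668  0.09214537 0.004     ]]
top [[ 0.62678355 -0.09118817  0.004     ]] [[0.43884413 0.09423871 0.004     ]]
```

View pics/c1.png

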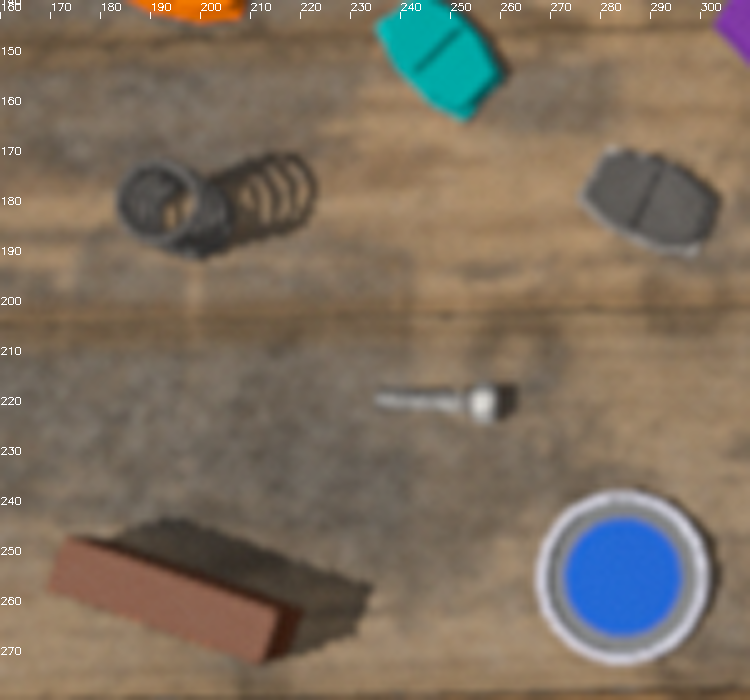

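View pics/c2.png

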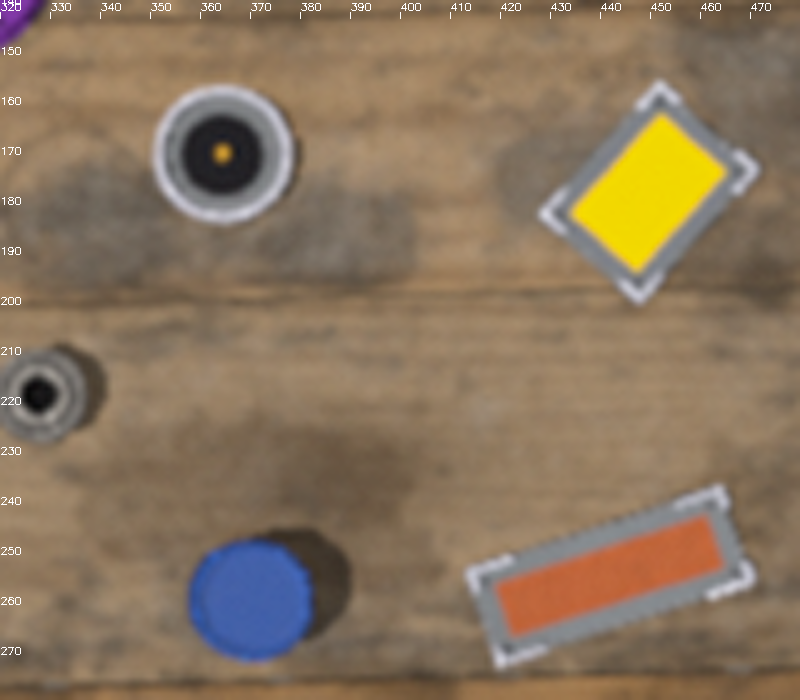

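In the crops, the top faces and outlines read clearly, and the corner pixels go into the next script. I compute positions and check them by overlaying model outlines in both views.

```bash
cat > est.py <<'E'
from h import *
def c(x0,pts): return [(x0+x/5-.4,140+y/5-.4) for x,y in pts]
raw={'spring':(160,[(158,205)],.066),'pad':(160,[(645,199)],.013),'padslot':(160,[(658,170),(632,227)],.013),
'block':(160,[(75,537),(283,603),(262,665),(50,592)],.054),'tinnest':(160,[(624,577)],.004),
'springnest':(320,[(222,153)],.004),'padnest':(320,[(660,110),(728,172),(638,273),(570,212)],.004),
'tin':(320,[(252,600)],.038),'blocknest':(320,[(710,515),(727,567),(512,637),(495,585)],.004),
'bearing':(320,[(40,395)],.02),'bolt':(160,[(435,402)],.008)}
W={}
for k,(x0,p,z) in raw.items(): W[k]=p2w('top',c(x0,p),z)
E
python3 - <<'E'
from est import *
np.set_printoptions(precision=4,suppress=True)
for k,w in W.items():
    s=''
    if len(w)==4:
        s=[(round(float(np.linalg.norm(w[(i+1)%4]-w[i])),4),round(float(np.arctan2(*(w[(i+1)%4]-w[i])[[1,0]])),3)) for i in range(4)]
    if len(w)==2: s=np.arctan2(*(w[1]-w[0])[[1,0]])
    print(k,w.mean(0),s)
E
```

```text
spring [0.6041 0.2873 0.066 ] 
pad [0.6085 0.0802 0.013 ] 
padslot [0.6088 0.0802 0.013 ] 2.6973287583328336
block [0.4342 0.2863 0.054 ] [(0.0955, -1.895), (0.0278, 2.805), (0.0979, 1.225), (0.0258, -0.432)]
tinnest [0.4388 0.0933 0.004 ] 
springnest [ 0.6263 -0.0912  0.004 ] 
padnest [ 0.6035 -0.2834  0.004 ] [(0.0413, -2.356), (0.062, 2.38), (0.0409, 0.798), (0.0625, -0.754)]
tin [ 0.4249 -0.0955  0.038 ] 
blocknest [ 0.4311 -0.2582  0.004 ] [(0.0241, -2.874), (0.1009, 1.859), (0.0241, 0.276), (0.1011, -1.282)]
bearing [ 0.5172 -0.0058  0.02  ] 
bolt [0.5193 0.1772 0.008 ]
```

```bash
cat > ov.py <<'E'
from h import *
def rect(x,y,z,a,lx,ly):
    p=np.array([[1,1],[-1,1],[-1,-1],[1,-1]])*[lx/2,ly/2]
    r=np.array([[np.cos(a),-np.sin(a)],[np.sin(a),np.cos(a)]]); p=p@r.T+[x,y]
    return np.c_[p,np.full(4,z)]
def circ(x,y,z,d):
    t=np.linspace(0,6.283,40); return np.c_[x+d/2*np.cos(t),y+d/2*np.sin(t),np.full(40,z)]
P=dict(spring=(.6041,.2873),pad=(.6085,.0802,-.444),block=(.4342,.2863,1.236),tinnest=(.4388,.0933),springnest=(.6263,-.0912),padnest=(.6035,-.2834,.8),tin=(.4249,-.0955),blocknest=(.4311,-.2582,1.857))
def shapes(P):
    o=[]
    x,y=P['spring'];o+=[circ(x,y,.066,.039),circ(x,y,0,.039)]
    x,y,a=P['pad'];o+=[rect(x,y,.013,a,.034,.056),rect(x,y,.005,a,.040,.061)]
    x,y,a=P['block'];o+=[rect(x,y,.054,a,.1,.025),rect(x,y,0,a,.1,.025)]
    x,y=P['tin'];o+=[circ(x,y,.038,.053),circ(x,y,0,.053)]
    x,y=P['tinnest'];o+=[circ(x,y,.004,.053),circ(x,y,.009,.075)]
    x,y=P['springnest'];o+=[circ(x,y,.004,.039),circ(x,y,.009,.061)]
    x,y,a=P['padnest'];o+=[rect(x,y,.004,a,.04,.062),rect(x,y,.009,a,.06,.082)]
    x,y,a=P['blocknest'];o+=[rect(x,y,.004,a,.1,.025),rect(x,y,.009,a,.12,.045)]
    return o
def overlay(im,n,P,x0,y0,w,h,s,name):
    c=cv2.resize(im[y0:y0+h,x0:x0+w],None,fx=s,fy=s,interpolation=cv2.INTER_CUBIC)
    for q in shapes(P):
        u=((w2p(n,q)-[x0,y0]+.5)*s-.5).round().astype(np.int32)
        cv2.polylines(c,[u.reshape(-1,1,2)],True,(0,255,0),1)
    cv2.imwrite('pics/'+name,c)
E
python3 - <<'E'
from ov import *
t=cv2.imread('pics/top0.png'); s=cv2.imread('pics/side0.png')
overlay(t,'top',P,165,145,310,130,2,'o_top.png')
overlay(s,'side',P,225,120,170,140,4,'o_s1.png')
overlay(s,'side',P,225,220,170,140,4,'o_s2.png')
E
```

```text
(no output)
```

View pics/o_s1.png

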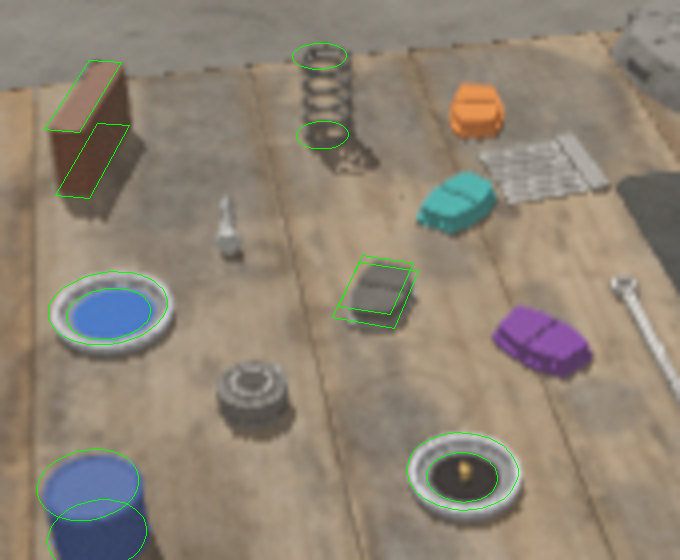

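View pics/o_s2.png

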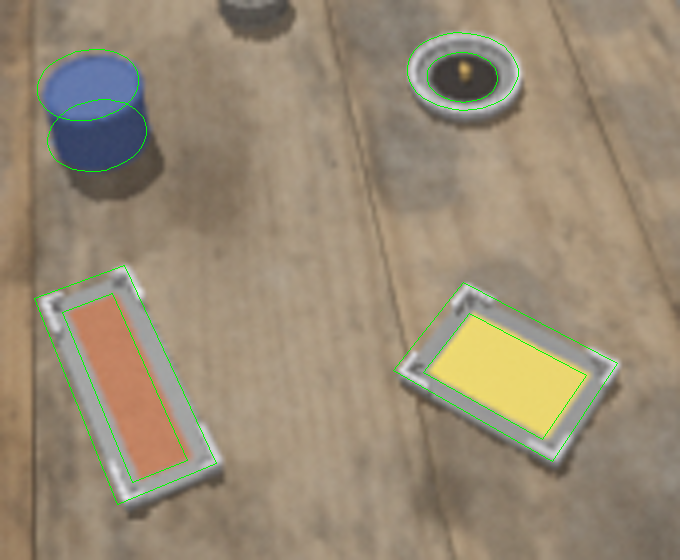

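View pics/o_top.png

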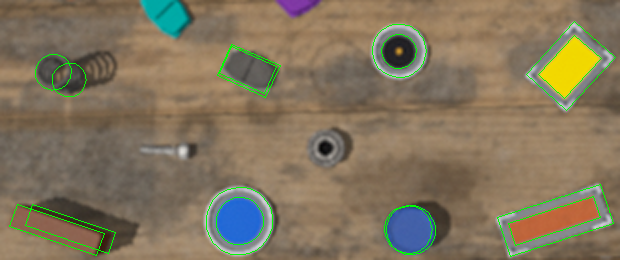

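The overlays agree with both cameras to about 1–2 mm: the side view sits roughly +1 mm in x and −1 mm in y from the top-camera estimate. The pad is the dark one, and its slot direction matches the estimated yaw. First I go above the tin.

```bash
cat > go.py <<'E'
import sys
from h import *
def go(x,y,z,yaw):
    s=bot.get_state(); R0=R.from_euler('xyz',s['ee_rot']); p=np.array(s['ee_pos'])
    best=None
    Rt=R.from_euler('xyz',[np.pi,0,yaw])
    off=R0.inv().apply(np.array([x,y,z])-p)*1000; rv=(R0.inv()*Rt).as_rotvec()
    print('t',round(s['clock'],2),'pos',p.round(4),'yaw',s['ee_rot'].round(3),'F',np.round(s['wrist_force'],1),'open',round(s['opening']*1000,1),'q6',round(s['qpos'][5],2))
    print('offset',off.round(1),'rot',rv.round(3),'dist rows',round(np.linalg.norm(off)/62.5,1),round(np.degrees(np.linalg.norm(rv))/10.7,1))
if __name__=='__main__': go(*map(float,sys.argv[1:]))
E
python3 go.py .426 -.0965 .29 1.35
```

```text
t 0.1 pos [ 0.1767 -0.5993  0.4041] yaw [-3.14  -0.     0.287] F [ 0.3 -0.4 -1. ] open 85.3 q6 -0.0
offset [ 381.3 -411.6  114.6] rot [-1.000e-03 -1.000e-03 -1.063e+00] dist rows 9.2 5.7
```

```bash
python3 -m inch '{"offset":[[381,-412,114],[381,-412,114],[381,-412,114],[381,-412,114],[381,-412,114],[381,-412,114],[381,-412,114],[381,-412,114],[381,-412,114],[381,-412,114]],"rot":[[0,0,-1.063],[0,0,-1.063],[0,0,-1.063],[0,0,-1.063],[0,0,-1.063],[0,0,-1.063],[0,0,-1.063],[0,0,-1.063],[0,0,-1.063],[0,0,-1.063]],"claw":[85,85,85,85,85,85,85,85,85,85]}' 60; python3 go.py .426 -.0965 .178 1.35
```

```text
clock: 1.35
ee_pos: [0.4263, -0.0932, 0.2898]
ee_rot: [-3.14, -0.001, 1.354]
wrist_force: [-0.2, 0.0, 0.5]
opening: 0.0849
t 1.35 pos [ 0.4263 -0.0932  0.2898] yaw [-3.140e+00 -1.000e-03  1.354e+00] F [-0.2  0.   0.5] open 84.9 q6 -0.0
offset [ -3.4   0.6 111.8] rot [-0.002 -0.001  0.004] dist rows 1.8 0.0
```

```bash
python3 -m inch '{"offset":[[-3,0.5,40],[-3,0.5,80],[-3,0.5,112],[-3,0.5,112],[-3,0.5,112],[-3,0.5,112]],"rot":[[0,0,0],[0,0,0],[0,0,0],[0,0,0],[0,0,0],[0,0,0]],"claw":[85,85,85,85,85,85]}' && python3 go.py .426 -.0965 .178 1.35; python3 - <<'E'
from h import *
t=imaging.capture('top');s=imaging.capture('side');crop(t,320,210,100,90,5,'d1.png');crop(s,200,200,130,100,5,'d2.png')
E
```

```text
clock: 2.1
ee_pos: [0.4266, -0.0965, 0.1791]
ee_rot: [3.141, -0.001, 1.354]
wrist_force: [-0.4, 0.3, -0.0]
opening: 0.0853
t 2.1 pos [ 0.4266 -0.0965  0.1791] yaw [ 3.141e+00 -1.000e-03  1.354e+00] F [-0.4  0.3 -0. ] open 85.3 q6 -0.01
offset [-0.2 -0.6  1.1] rot [ 0.001 -0.001  0.004] dist rows 0.0 0.0
```

View pics/d2.png

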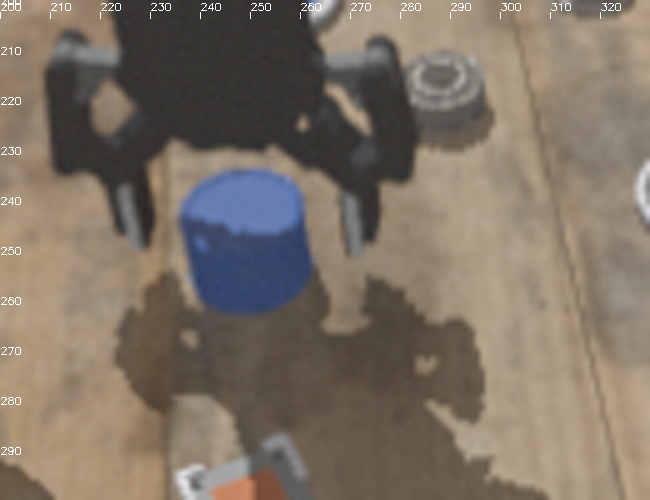

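The open fingers straddle the tin symmetrically: the tips are at about (227,249) and (270,249), and the tin is at (249,240). Next I close and lift.

```bash
python3 -m inch '{"offset":[[0,0,0],[0,0,0],[0,0,0],[0,0,0],[0,0,0],[0,0,0],[0,0,0],[0,0,0]],"rot":[[0,0,0],[0,0,0],[0,0,0],[0,0,0],[0,0,0],[0,0,0],[0,0,0],[0,0,0]],"claw":[45,45,45,45,45,45,45,45]}' 60 && python3 -m inch '{"offset":[[0,0,-40],[0,0,-80],[0,0,-80],[0,0,-80]],"rot":[[0,0,0],[0,0,0],[0,0,0],[0,0,0]],"claw":[45,45,45,45]}' 60; python3 go.py .4398 .0923 .26 1.75
```

```text
clock: 3.2
ee_pos: [0.4266, -0.0963, 0.1795]
ee_rot: [3.141, -0.001, 1.354]
wrist_force: [-3.0, -0.7, 13.1]
opening: 0.0519
clock: 3.7
ee_pos: [0.426, -0.0963, 0.259]
ee_rot: [-3.142, -0.001, 1.354]
wrist_force: [0.1, 0.3, -2.4]
opening: 0.0515
t 3.7 pos [ 0.426  -0.0963  0.259 ] yaw [-3.142e+00 -1.000e-03  1.354e+00] F [ 0.1  0.3 -2.4] open 51.5 q6 -0.01
offset [187.1 -27.1  -0.8] rot [ 0.    -0.001 -0.396] dist rows 3.0 2.1
```

```bash
python3 -m inch '{"offset":[[187,-27,-1],[187,-27,-1],[187,-27,-1],[187,-27,-1],[187,-27,-1],[187,-27,-1],[187,-27,-1]],"rot":[[0,0,-0.396],[0,0,-0.396],[0,0,-0.396],[0,0,-0.396],[0,0,-0.396],[0,0,-0.396],[0,0,-0.396]],"claw":[45,45,45,45,45,45,45]}' && python3 go.py .4398 .0923 .184 1.75; python3 - <<'E'
from h import *
s=imaging.capture('side');crop(s,200,120,130,100,5,'d3.png')
E
```

```text
clock: 4.58
ee_pos: [0.4398, 0.091, 0.2599]
ee_rot: [-3.141, -0.001, 1.748]
wrist_force: [-0.2, 0.1, -2.9]
opening: 0.0514
t 4.58 pos [0.4398 0.091  0.2599] yaw [-3.141e+00 -1.000e-03  1.748e+00] F [-0.2  0.1 -2.9] open 51.4 q6 0.02
offset [ 1.2  0.3 75.9] rot [-0.    -0.001 -0.002] dist rows 1.2 0.0
```

View pics/d3.png

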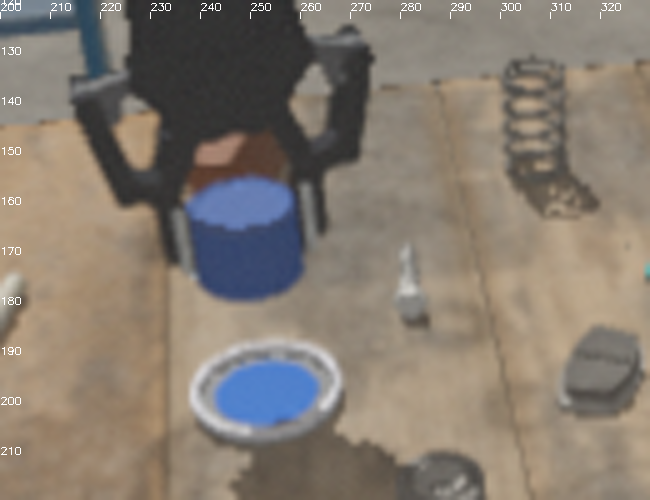

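The tin hangs upright above its nest (tin bottom at about (248,178), nest at (253,198)). Next I lower it and watch the force.

```bash
python3 -m inch '{"offset":[[1,0.3,35],[1,0.3,60],[1,0.3,70],[1,0.3,74],[1,0.3,75.5],[1,0.3,75.5]],"rot":[[0,0,0],[0,0,0],[0,0,0],[0,0,0],[0,0,0],[0,0,0]],"claw":[45,45,45,45,45,45]}' && python3 go.py .4398 .0923 .184 1.75
```

```text
clock: 5.38
ee_pos: [0.4402, 0.0923, 0.1851]
ee_rot: [3.14, -0.001, 1.748]
wrist_force: [-0.1, -0.1, -2.6]
opening: 0.0516
t 5.38 pos [0.4402 0.0923 0.1851] yaw [ 3.140e+00 -1.000e-03  1.748e+00] F [-0.1 -0.1 -2.6] open 51.6 q6 0.02
offset [ 0.1 -0.4  1.1] rot [ 0.001 -0.001 -0.002] dist rows 0.0 0.0
```

```bash
python3 -m inch '{"offset":[[0,-0.4,1.5],[0,-0.4,2],[0,-0.4,2]],"rot":[[0,0,0],[0,0,0],[0,0,0]],"claw":[45,45,45]}' && python3 -m inch '{"offset":[[0,0,0],[0,0,0],[0,0,0],[0,0,0],[0,0,0],[0,0,-60],[0,0,-110],[0,0,-110],[0,0,-110]],"rot":[[0,0,0],[0,0,0],[0,0,0],[0,0,0],[0,0,0],[0,0,0],[0,0,0],[0,0,0],[0,0,0]],"claw":[75,75,75,75,75,75,75,75,75]}'; python3 go.py .4352 .2853 .29 1.236; python3 - <<'E'
from h import *
s=imaging.capture('side');crop(s,200,120,130,100,5,'d4.png')
E
```

```text
clock: 5.75
ee_pos: [0.4401, 0.0923, 0.1836]
ee_rot: [3.14, -0.001, 1.748]
wrist_force: [-1.0, -1.1, 5.2]
opening: 0.0513
clock: 6.88
ee_pos: [0.4396, 0.092, 0.2934]
ee_rot: [3.14, -0.001, 1.748]
wrist_force: [-0.6, -0.5, -0.2]
opening: 0.0754
t 6.88 pos [0.4396 0.092  0.2934] yaw [ 3.140e+00 -1.000e-03  1.748e+00] F [-0.6 -0.5 -0.2] open 75.4 q6 0.02
offset [191.   29.8   3.7] rot [ 0.002 -0.002  0.512] dist rows 3.1 2.7
```

View pics/d4.png

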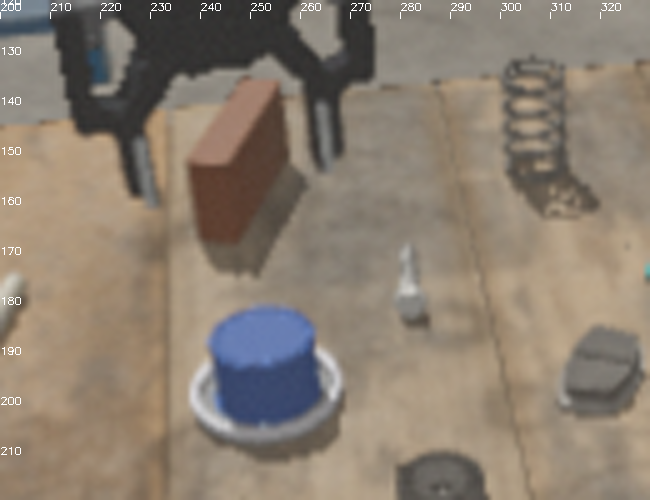

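The tin sits centred inside its ring at about (253,193). Next is the block.

```bash
python3 -m inch '{"offset":[[191,30,4],[191,30,4],[191,30,4],[191,30,4],[191,30,4],[191,30,4],[191,30,4]],"rot":[[0,0,0.512],[0,0,0.512],[0,0,0.512],[0,0,0.512],[0,0,0.512],[0,0,0.512],[0,0,0.512]],"claw":[60,60,60,60,60,60,60]}' && python3 go.py .4352 .2853 .195 1.236; python3 - <<'E'
from h import *
s=imaging.capture('side');crop(s,200,80,130,100,5,'d5.png')
E
```

```text
clock: 7.8
ee_pos: [0.4351, 0.2842, 0.2886]
ee_rot: [-3.141, -0.0, 1.235]
wrist_force: [0.9, -0.4, -1.0]
opening: 0.0601
t 7.8 pos [0.4351 0.2842 0.2886] yaw [-3.141 -0.     1.235] F [ 0.9 -0.4 -1. ] open 60.1 q6 0.91
offset [ 1.1 -0.2 93.6] rot [-0.001 -0.    -0.001] dist rows 1.5 0.0
```

View pics/d5.png

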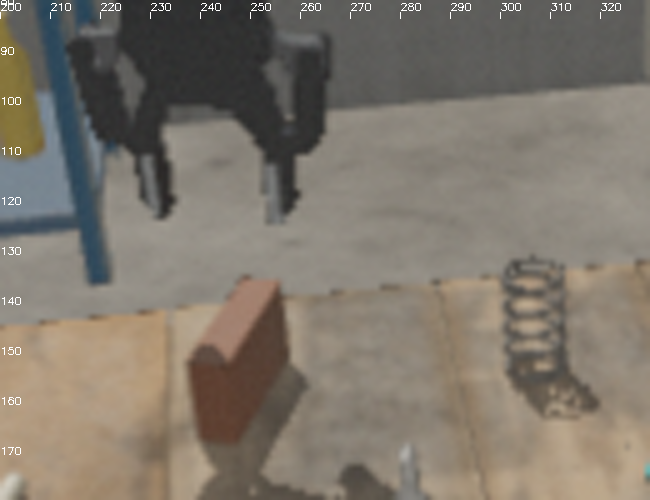

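The open gripper is lined up over the block, with tips at about (232,122) and (255,123). I descend and close.

```bash
python3 -m inch '{"offset":[[1,0,40],[1,0,75],[1,0,93],[1,0,94],[1,0,94]],"rot":[[0,0,0],[0,0,0],[0,0,0],[0,0,0],[0,0,0]],"claw":[60,60,60,60,60]}' && python3 -m inch '{"offset":[[0,0,0],[0,0,0],[0,0,0],[0,0,0],[0,0,0],[0,0,0],[0,0,0],[0,0,0]],"rot":[[0,0,0],[0,0,0],[0,0,0],[0,0,0],[0,0,0],[0,0,0],[0,0,0],[0,0,0]],"claw":[18,18,18,18,18,18,18,18]}' 50;  python3 go.py .4352 .2853 .28 1.236; python3 - <<'E'
from h import *
s=imaging.capture('top');crop(s,150,190,150,100,5,'d6.png')
E
```

```text
clock: 8.48
ee_pos: [0.4359, 0.285, 0.1955]
ee_rot: [-3.141, -0.001, 1.235]
wrist_force: [1.1, 0.4, 0.1]
opening: 0.0603
clock: 9.48
ee_pos: [0.4362, 0.2852, 0.1964]
ee_rot: [3.141, -0.002, 1.235]
wrist_force: [-1.2, -0.9, 5.6]
opening: 0.024
t 9.47 pos [0.4362 0.2852 0.1964] yaw [ 3.141e+00 -2.000e-03  1.235e+00] F [-1.2 -0.9  5.6] open 24.0 q6 0.91
offset [ -0.1  -0.9 -83.6] rot [ 0.001 -0.002 -0.001] dist rows 1.3 0.0
```

View pics/d6.png

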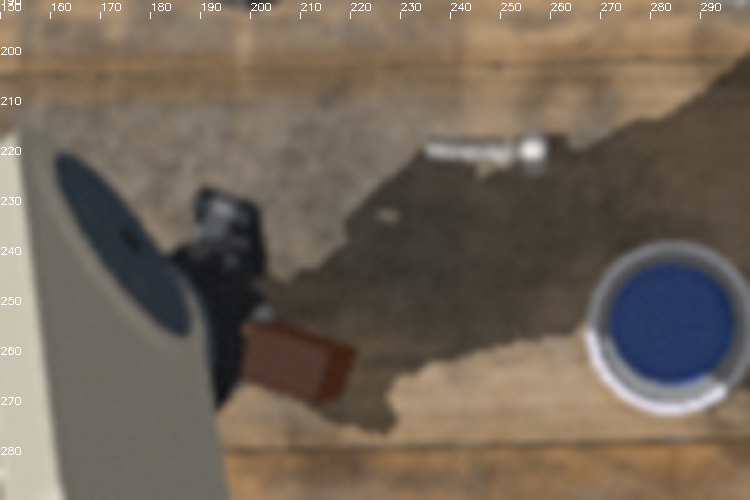

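The grip is on (opening 24 mm). I lift and carry the block to its nest.

```bash
python3 -m inch '{"offset":[[0,0,-40],[0,0,-90],[0,0,-90],[0,0,-90]],"rot":[[0,0,0],[0,0,0],[0,0,0],[0,0,0]],"claw":[18,18,18,18]}' 60; python3 go.py .4321 -.2592 .285 1.857
```

```text
clock: 10.02
ee_pos: [0.4358, 0.2849, 0.2864]
ee_rot: [3.141, -0.003, 1.235]
wrist_force: [-0.1, -0.7, -1.4]
opening: 0.0241
t 10.03 pos [0.4358 0.2849 0.2864] yaw [ 3.141e+00 -3.000e-03  1.235e+00] F [-0.1 -0.7 -1.4] open 24.1 q6 0.91
offset [-5.149e+02  1.759e+02  2.000e-01] rot [ 0.002 -0.002 -0.622] dist rows 8.7 3.3
```

```bash
python3 -m inch '{"offset":[[-515,176,0],[-515,176,0],[-515,176,0],[-515,176,0],[-515,176,0],[-515,176,0],[-515,176,0],[-515,176,0],[-515,176,0],[-515,176,0]],"rot":[[0,0,-0.622],[0,0,-0.622],[0,0,-0.622],[0,0,-0.622],[0,0,-0.622],[0,0,-0.622],[0,0,-0.622],[0,0,-0.622],[0,0,-0.622],[0,0,-0.622]],"claw":[18,18,18,18,18,18,18,18,18,18]}'; python3 -m inch '{"offset":[[0,0,0],[0,0,0]],"rot":[[0,0,0],[0,0,0]],"claw":[18,18]}';python3 go.py .4321 -.2592 .2004 1.857; python3 - <<'E'
from h import *
s=imaging.capture('side');crop(s,200,240,150,120,5,'d7.png')
s=imaging.capture('top');crop(s,390,200,120,90,5,'d8.png')
E
```

```text
clock: 11.28
ee_pos: [0.4315, -0.2628, 0.2839]
ee_rot: [3.14, -0.002, 1.852]
wrist_force: [-0.3, -0.6, -1.9]
opening: 0.0242
clock: 11.52
ee_pos: [0.4312, -0.2618, 0.2831]
ee_rot: [3.141, -0.003, 1.853]
wrist_force: [0.6, 1.4, -1.6]
opening: 0.0242
t 11.53 pos [ 0.4312 -0.2618  0.2831] yaw [ 3.141e+00 -3.000e-03  1.853e+00] F [ 0.6  1.4 -1.6] open 24.2 q6 -0.83
offset [ 2.   1.5 82.7] rot [ 0.    -0.003 -0.004] dist rows 1.3 0.0
```

View pics/d7.png

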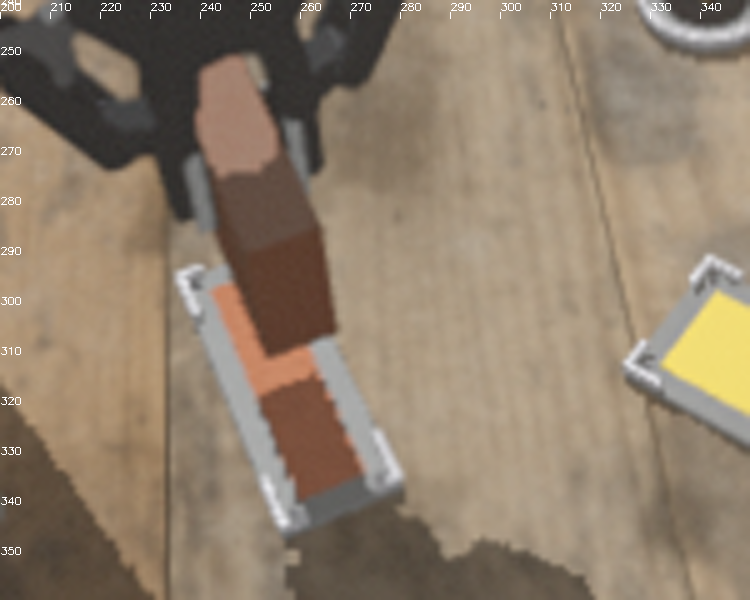

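View pics/d8.png

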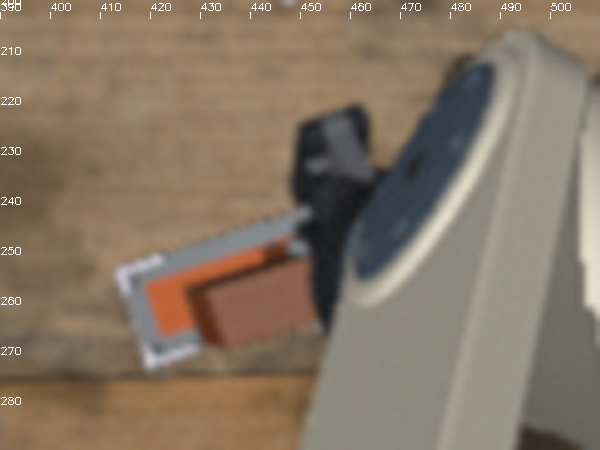

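The block hangs aligned with the nest outline. A quick numeric check of the block's near end, bottom edge about (259.7,308.3) in the side view:

```bash
python3 -c "
from h import *
print(p2w('side',[(252.9,310.6),(266.4,306)],.087).mean(0), 'pred',.4312-.05*np.cos(1.853),-.2618-.05*np.sin(1.853))"
python3 -m inch '{"offset":[[2,1.5,35],[2,1.5,65],[2,1.5,77],[2,1.5,81],[2,1.5,82.5],[2,1.5,82.5]],"rot":[[0,0,0],[0,0,0],[0,0,0],[0,0,0],[0,0,0],[0,0,0]],"claw":[18,18,18,18,18,18]}' && python3 go.py .4321 -.2592 .2004 1.857; python3 - <<'E'
from h import *
s=imaging.capture('side');crop(s,200,240,150,120,5,'d9.png')
E
```

```text
[ 0.4458585  -0.30574237  0.087     ] pred 0.4451236413976261 -0.3098222053869906
clock: 12.38
ee_pos: [0.4328, -0.2593, 0.2018]
ee_rot: [3.14, -0.002, 1.854]
wrist_force: [0.2, -0.5, -0.3]
opening: 0.0244
t 12.38 pos [ 0.4328 -0.2593  0.2018] yaw [ 3.140e+00 -2.000e-03  1.854e+00] F [ 0.2 -0.5 -0.3] open 24.4 q6 -0.83
offset [ 0.3 -0.6  1.4] rot [ 0.002 -0.002 -0.003] dist rows 0.0 0.0
```

View pics/d9.png

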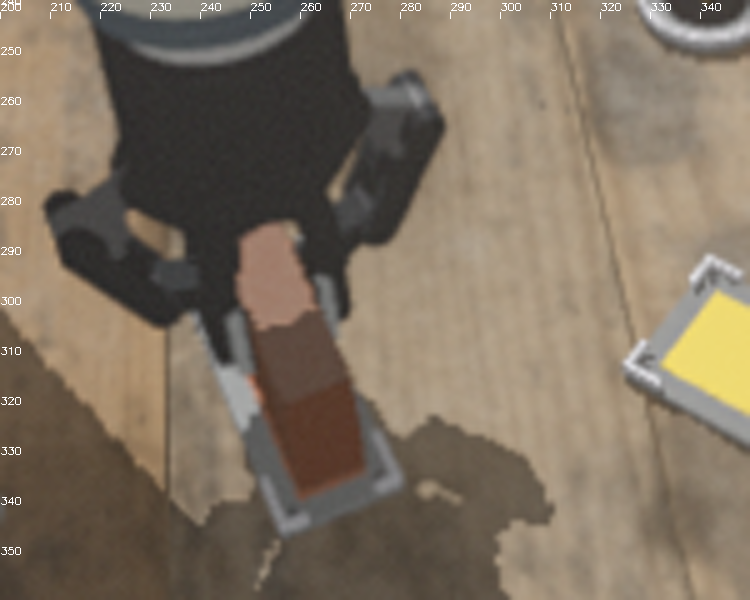

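The block's near end sits just over the outline's end (259,340)–(272,335). I set it down and release.

```bash
python3 -m inch '{"offset":[[0,0,1.5],[0,0,2.5],[0,0,2.5]],"rot":[[0,0,0],[0,0,0],[0,0,0]],"claw":[18,18,18]}' && python3 -m inch '{"offset":[[0,0,0],[0,0,0],[0,0,0],[0,0,0],[0,0,0],[0,0,-60],[0,0,-110],[0,0,-110],[0,0,-110]],"rot":[[0,0,0],[0,0,0],[0,0,0],[0,0,0],[0,0,0],[0,0,0],[0,0,0],[0,0,0],[0,0,0]],"claw":[50,50,50,50,50,60,60,60,60]}'; python3 go.py .6051 .2863 .32 1.6; python3 - <<'E'
from h import *
s=imaging.capture('side');crop(s,200,240,150,120,5,'d10.png')
E
```

```text
clock: 12.8
ee_pos: [0.433, -0.2595, 0.2004]
ee_rot: [3.139, -0.001, 1.854]
wrist_force: [-1.7, 1.4, 13.5]
opening: 0.0245
clock: 13.92
ee_pos: [0.4325, -0.2595, 0.3101]
ee_rot: [3.139, -0.001, 1.854]
wrist_force: [-0.2, 0.7, -0.3]
opening: 0.0597
t 13.93 pos [ 0.4325 -0.2595  0.3101] yaw [ 3.139e+00 -1.000e-03  1.854e+00] F [-0.2  0.7 -0.3] open 59.7 q6 -0.83
offset [476.  318.1  -8.7] rot [ 0.002 -0.001  0.254] dist rows 9.2 1.4
```

View pics/d10.png

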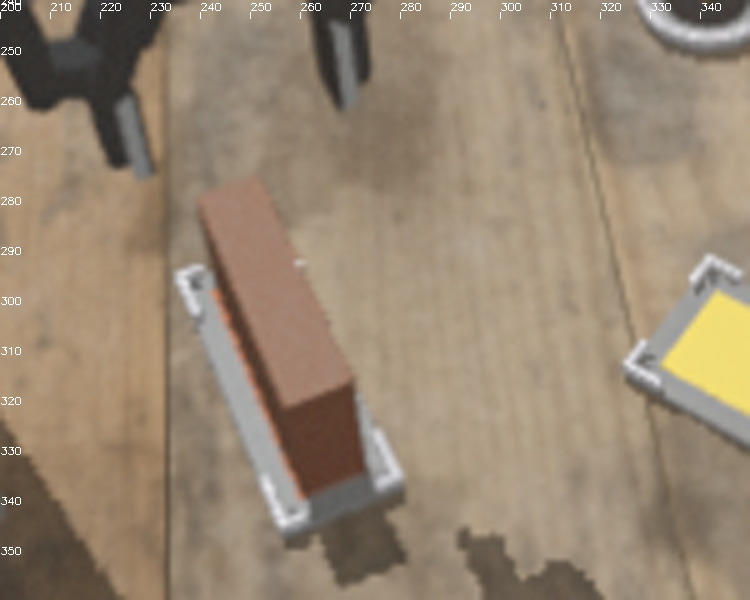

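The block stands upright within its outline. Next I go to the spring.

```bash
python3 -m inch '{"offset":[[476,318,-9],[476,318,-9],[476,318,-9],[476,318,-9],[476,318,-9],[476,318,-9],[476,318,-9],[476,318,-9],[476,318,-9],[476,318,-9]],"rot":[[0,0,0.254],[0,0,0.254],[0,0,0.254],[0,0,0.254],[0,0,0.254],[0,0,0.254],[0,0,0.254],[0,0,0.254],[0,0,0.254],[0,0,0.254]],"claw":[75,75,75,75,75,75,75,75,75,75]}'; python3 -m inch '{"offset":[[0,0,0],[0,0,0]],"rot":[[0,0,0],[0,0,0]],"claw":[75,75]}';python3 go.py .6051 .2863 .20 1.6; python3 - <<'E'
from h import *
s=imaging.capture('side');crop(s,240,80,130,100,5,'e1.png')
E
```

```text
clock: 15.22
ee_pos: [0.6048, 0.2897, 0.3176]
ee_rot: [-3.14, -0.002, 1.602]
wrist_force: [-0.1, -0.4, -0.9]
opening: 0.0747
clock: 15.48
ee_pos: [0.6042, 0.2884, 0.3163]
ee_rot: [-3.138, -0.001, 1.602]
wrist_force: [-0.1, 0.2, 0.5]
opening: 0.0751
t 15.47 pos [0.6042 0.2884 0.3163] yaw [-3.138e+00 -1.000e-03  1.602e+00] F [-0.1  0.2  0.5] open 75.1 q6 0.41
offset [ -2.2   1.2 116.3] rot [-0.004 -0.001  0.002] dist rows 1.9 0.0
```

View pics/e1.png

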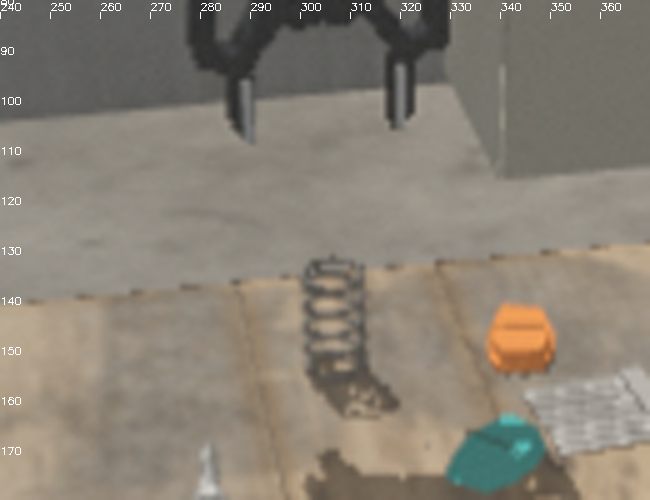

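The gripper is over the spring, open by 75 mm. Descending.

```bash
python3 -m inch '{"offset":[[-2,2,40],[-2,2,80],[-2,2,112],[-2,2,116],[-2,2,116]],"rot":[[0,0,0],[0,0,0],[0,0,0],[0,0,0],[0,0,0]],"claw":[75,75,75,75,75]}';python3 go.py .6051 .2863 .20 1.6; python3 - <<'E'
from h import *
s=imaging.capture('side');crop(s,240,80,130,100,5,'e2.png')
E
```

```text
clock: 16.15
ee_pos: [0.6065, 0.2856, 0.2016]
ee_rot: [-3.139, -0.001, 1.6]
wrist_force: [0.1, -0.6, 0.6]
opening: 0.0751
t 16.15 pos [0.6065 0.2856 0.2016] yaw [-3.139e+00 -1.000e-03  1.600e+00] F [ 0.1 -0.6  0.6] open 75.1 q6 0.41
offset [ 0.8 -1.3  1.6] rot [-0.002 -0.001  0.   ] dist rows 0.0 0.0
```

View pics/e2.png

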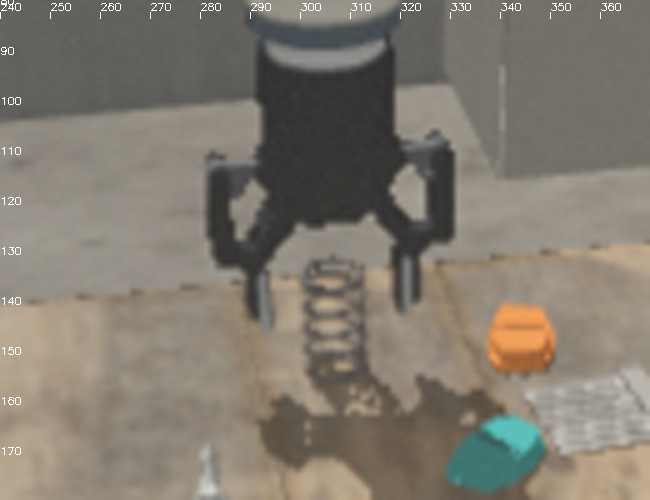

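The spring at (306,145) stands between the tips at (291,144) and (318,141). I close and lift.

```bash
python3 -m inch '{"offset":[[0,0,0],[0,0,0],[0,0,0],[0,0,0],[0,0,0],[0,0,0],[0,0,0],[0,0,0],[0,0,0]],"rot":[[0,0,0],[0,0,0],[0,0,0],[0,0,0],[0,0,0],[0,0,0],[0,0,0],[0,0,0],[0,0,0]],"claw":[32,32,32,32,32,32,32,32,32]}' 50 && python3 -m inch '{"offset":[[0,0,-40],[0,0,-80],[0,0,-80],[0,0,-80]],"rot":[[0,0,0],[0,0,0],[0,0,0],[0,0,0]],"claw":[32,32,32,32]}'; python3 go.py .6273 -.0922 .28 1.6;python3 - <<'E'
from h import *
s=imaging.capture('side');crop(s,240,60,130,100,5,'e3.png')
E
```

```text
clock: 17.32
ee_pos: [0.6072, 0.2862, 0.2038]
ee_rot: [3.141, -0.002, 1.601]
wrist_force: [-1.9, -1.3, 6.7]
opening: 0.0375
clock: 17.82
ee_pos: [0.6068, 0.2859, 0.2835]
ee_rot: [3.141, -0.002, 1.601]
wrist_force: [-0.3, -0.6, -1.4]
opening: 0.0376
t 17.82 pos [0.6068 0.2859 0.2835] yaw [ 3.141e+00 -2.000e-03  1.601e+00] F [-0.3 -0.6 -1.4] open 37.6 q6 0.41
offset [-378.5    9.1    2.7] rot [ 0.    -0.002  0.001] dist rows 6.1 0.0
```

View pics/e3.png

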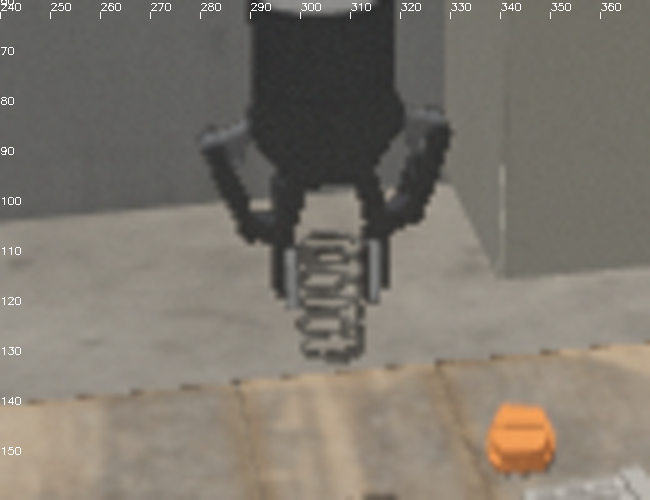

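The spring is held upright. I carry it to its nest.

```bash
python3 -m inch '{"offset":[[-378,9,2],[-378,9,2],[-378,9,2],[-378,9,2],[-378,9,2],[-378,9,2],[-378,9,2],[-378,9,2],[-378,9,2],[-378,9,2]],"rot":[[0,0,0],[0,0,0],[0,0,0],[0,0,0],[0,0,0],[0,0,0],[0,0,0],[0,0,0],[0,0,0],[0,0,0]],"claw":[32,32,32,32,32,32,32,32,32,32]}';python3 go.py .6273 -.0922 .225 1.6
```

```text
clock: 19.12
ee_pos: [0.627, -0.0904, 0.28]
ee_rot: [-3.14, -0.002, 1.603]
wrist_force: [0.1, 0.9, -0.7]
opening: 0.038
t 19.12 pos [ 0.627  -0.0904  0.28  ] yaw [-3.140e+00 -2.000e-03  1.603e+00] F [ 0.1  0.9 -0.7] open 38.0 q6 -0.18
offset [-1.9  0.3 55. ] rot [-0.001 -0.002  0.003] dist rows 0.9 0.0
```

```bash
python3 -m inch '{"offset":[[-2,0,30],[-2,0,50],[-2,0,55],[-2,0,55]],"rot":[[0,0,0],[0,0,0],[0,0,0],[0,0,0]],"claw":[32,32,32,32]}';python3 go.py .6273 -.0922 .2083 1.6; python3 - <<'E'
from h import *
s=imaging.capture('side');crop(s,280,170,130,100,5,'e4.png')
s=imaging.capture('top');crop(s,310,120,130,100,5,'e5.png')
E
```

```text
clock: 19.62
ee_pos: [0.6271, -0.0921, 0.2249]
ee_rot: [-3.14, -0.002, 1.603]
wrist_force: [0.4, 0.7, -1.3]
opening: 0.038
t 19.62 pos [ 0.6271 -0.0921  0.2249] yaw [-3.140e+00 -2.000e-03  1.603e+00] F [ 0.4  0.7 -1.3] open 38.0 q6 -0.18
offset [-0.2  0.2 16.6] rot [-0.002 -0.002  0.003] dist rows 0.3 0.0
```

View pics/e4.png

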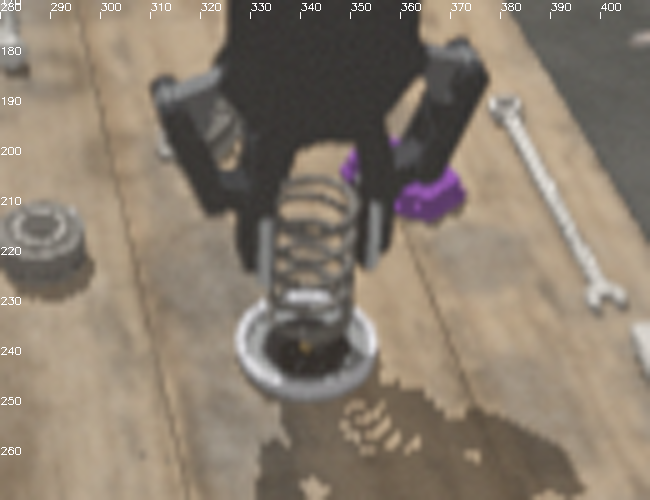

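View pics/e5.png

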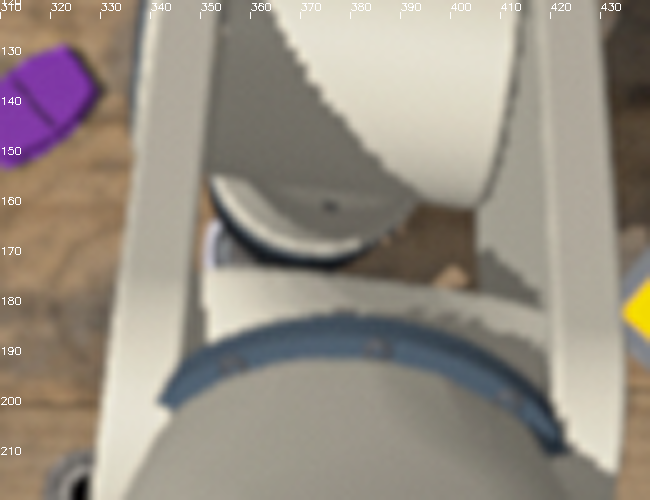

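```bash
python3 -c "
from h import *
print(w2p('side',[(.6271,-.0921,.021),(.6271,-.0921,.004),(.6271,-.0921,.087)]))"
python3 -m inch '{"offset":[[0,0,8],[0,0,14],[0,0,17],[0,0,17.5],[0,0,17.5]],"rot":[[0,0,0],[0,0,0],[0,0,0],[0,0,0],[0,0,0]],"claw":[32,32,32,32,32]}';python3 go.py .6273 -.0922 .2083 1.6; python3 - <<'E'
from h import *
s=imaging.capture('side');crop(s,280,170,130,100,5,'e6.png')
E
```

```text
[[340.75676247 233.36689973]
 [340.53781566 238.98002296]
 [341.65461014 210.12239607]]
clock: 20.35
ee_pos: [0.6275, -0.0923, 0.2082]
ee_rot: [-3.141, -0.001, 1.603]
wrist_force: [-0.3, 0.9, -0.9]
opening: 0.0375
t 20.35 pos [ 0.6275 -0.0923  0.2082] yaw [-3.141e+00 -1.000e-03  1.603e+00] F [-0.3  0.9 -0.9] open 37.5 q6 -0.18
offset [ 0.1 -0.2 -0.1] rot [-0.    -0.001  0.003] dist rows 0.0 0.0
```

View pics/e6.png

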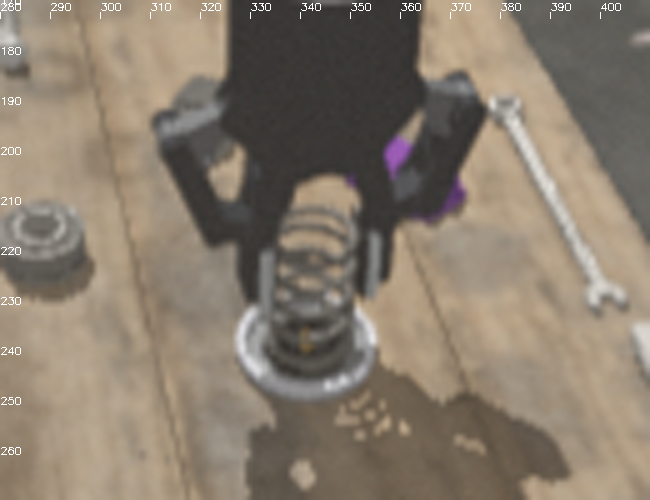

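The spring is centred around the pin at (340,239). I lower the last millimetre, release and retreat.

```bash
python3 -m inch '{"offset":[[0,0,1],[0,0,1.5],[0,0,1.5]],"rot":[[0,0,0],[0,0,0],[0,0,0]],"claw":[32,32,32]}' && python3 -m inch '{"offset":[[0,0,0],[0,0,0],[0,0,0],[0,0,0],[0,0,0],[0,0,-60],[0,0,-110],[0,0,-110],[0,0,-110]],"rot":[[0,0,0],[0,0,0],[0,0,0],[0,0,0],[0,0,0],[0,0,0],[0,0,0],[0,0,0],[0,0,0]],"claw":[70,70,70,70,70,70,70,70,70]}'; python3 go.py .6095 .0792 .29 1.127; python3 - <<'E'
from h import *
s=imaging.capture('side');crop(s,280,170,130,100,5,'e7.png')
E
```

```text
clock: 20.78
ee_pos: [0.6276, -0.0923, 0.2078]
ee_rot: [3.141, -0.001, 1.603]
wrist_force: [-3.1, 0.0, 7.9]
opening: 0.0378
clock: 21.9
ee_pos: [0.6272, -0.0924, 0.3174]
ee_rot: [-3.142, -0.001, 1.603]
wrist_force: [-0.5, -0.9, -0.9]
opening: 0.0699
t 21.9 pos [ 0.6272 -0.0924  0.3174] yaw [-3.142e+00 -1.000e-03  1.603e+00] F [-0.5 -0.9 -0.9] open 69.9 q6 -0.18
offset [172.  -12.2  27.7] rot [-0.    -0.001  0.476] dist rows 2.8 2.5
```

View pics/e7.png

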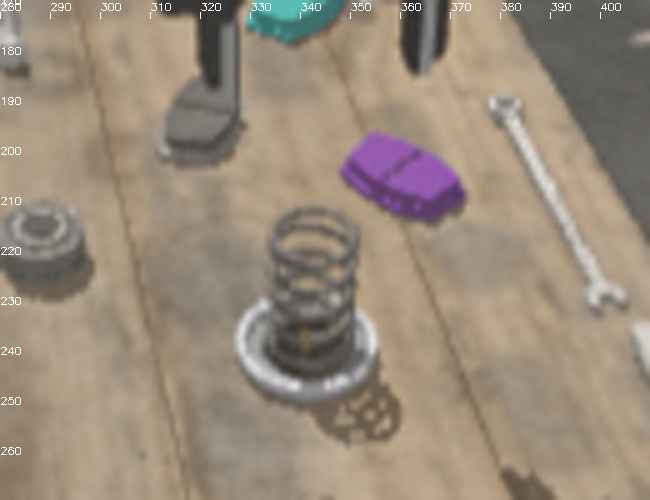

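The spring stands on its pin. Now the pad: move above it, and refine its pose from the earlier pictures.

```bash
python3 -m inch '{"offset":[[172,-12,27],[172,-12,27],[172,-12,27],[172,-12,27],[172,-12,27],[172,-12,27],[172,-12,27]],"rot":[[0,0,0.476],[0,0,0.476],[0,0,0.476],[0,0,0.476],[0,0,0.476],[0,0,0.476],[0,0,0.476]],"claw":[65,65,65,65,65,65,65]}'; python3 go.py .6095 .0792 .18 1.127; python3 - <<'E'
from ov import *
t=cv2.imread('pics/top0.png'); s=cv2.imread('pics/side0.png')
P['pad']=(.6095,.0792,-.444)
def ov1(im,n,x0,y0,w,h,s):
    c=cv2.resize(im[y0:y0+h,x0:x0+w],None,fx=s,fy=s,interpolation=cv2.INTER_CUBIC); r=c.copy()
    for q in shapes(P)[2:4]:
        cv2.polylines(c,[((w2p(n,q)-[x0,y0]+.5)*s).round().astype(np.int32).reshape(-1,1,2)],True,(0,255,0),1)
    return np.hstack([c,r])
a=ov1(t,'top',270,160,40,40,9);b=ov1(s,'side',300,175,40,40,9)
cv2.imwrite('pics/p1.png',cv2.resize(np.vstack([a,b]),None,fx=.83,fy=.83))
E
```

```text
clock: 22.82
ee_pos: [0.6096, 0.0781, 0.2899]
ee_rot: [-3.14, -0.001, 1.126]
wrist_force: [0.5, 0.1, 0.0]
opening: 0.0652
t 22.82 pos [0.6096 0.0781 0.2899] yaw [-3.140e+00 -1.000e-03  1.126e+00] F [0.5 0.1 0. ] open 65.2 q6 0.57
offset [  0.9  -0.4 109.9] rot [-0.002 -0.001 -0.001] dist rows 1.8 0.0
```

View pics/p1.png

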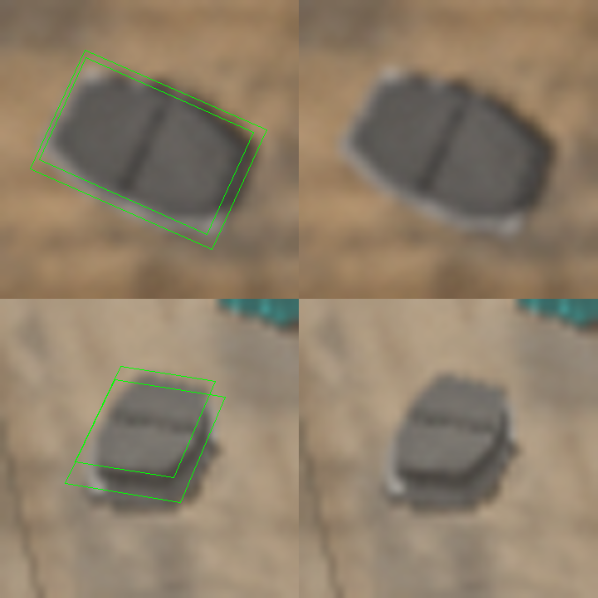

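The overlay matches the chamfered pad and its slot direction within 2–3 mm. I descend.

```bash
python3 -m inch '{"offset":[[0,1,40],[0,1,80],[0,1,105],[0,1,113],[0,1,115],[0,1,115]],"rot":[[0,0,0],[0,0,0],[0,0,0],[0,0,0],[0,0,0],[0,0,0]],"claw":[62,62,62,62,62,62]}'; python3 go.py .6105 .0780 .173 1.127; python3 - <<'E'
from h import *
s=imaging.capture('side');crop(s,270,150,100,80,6,'f1.png')
E
```

```text
clock: 23.58
ee_pos: [0.6109, 0.0777, 0.176]
ee_rot: [-3.141, -0.002, 1.125]
wrist_force: [0.2, -0.6, 0.3]
opening: 0.0618
t 23.57 pos [0.6109 0.0777 0.176 ] yaw [-3.141e+00 -2.000e-03  1.125e+00] F [ 0.2 -0.6  0.3] open 61.8 q6 0.57
offset [ 0.1 -0.5  3. ] rot [-0.001 -0.002 -0.002] dist rows 0.0 0.0
```

View pics/f1.png

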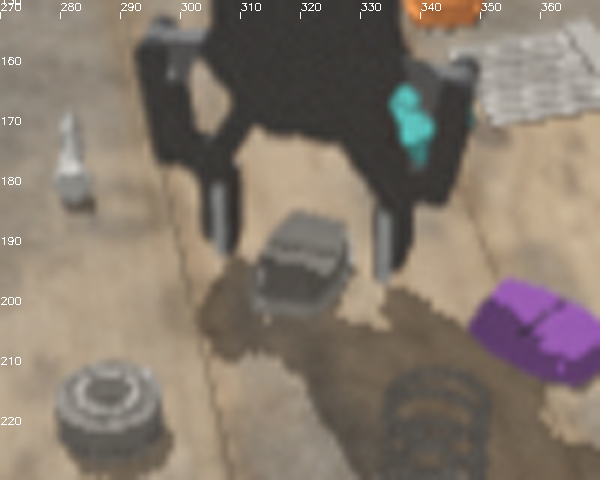

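```bash
python3 -m inch '{"offset":[[0,-0.5,2],[0,-0.5,4],[0,-0.5,4.5],[0,-0.5,4.5]],"rot":[[0,0,0],[0,0,0],[0,0,0],[0,0,0]],"claw":[55,50,46,46]}';python3 -m inch '{"offset":[[0,0,0],[0,0,0],[0,0,0],[0,0,0],[0,0,0],[0,0,0]],"rot":[[0,0,0],[0,0,0],[0,0,0],[0,0,0],[0,0,0],[0,0,0]],"claw":[30,30,30,30,30,30]}' 40; python3 go.py .6105 .0780 .173 1.127; python3 - <<'E'
from h import *
s=imaging.capture('side');crop(s,270,150,100,80,6,'f2.png')
E
```

```text
clock: 24.12
ee_pos: [0.6104, 0.078, 0.1715]
ee_rot: [-3.141, -0.002, 1.126]
wrist_force: [0.5, 0.4, -0.0]
opening: 0.0459
clock: 24.88
ee_pos: [0.611, 0.078, 0.1724]
ee_rot: [3.141, -0.002, 1.126]
wrist_force: [0.1, 0.8, 6.7]
opening: 0.038
t 24.88 pos [0.611  0.078  0.1724] yaw [ 3.141e+00 -2.000e-03  1.126e+00] F [0.1 0.8 6.7] open 38.0 q6 0.57
offset [-0.2 -0.4 -0.6] rot [ 0.001 -0.002 -0.001] dist rows 0.0 0.0
```

View pics/f2.png

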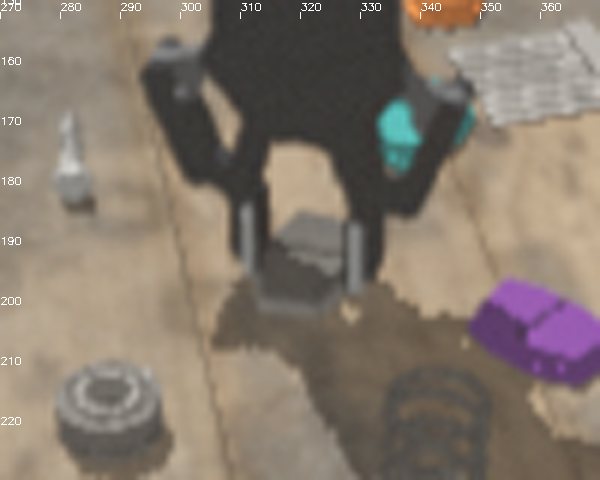

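Opening 38.0 mm, with the usual −1.5 mm bias, means the grip is on the 40 mm backing plate. I lift a little and check.

```bash
python3 -m inch '{"offset":[[0,0,-15],[0,0,-40],[0,0,-70],[0,0,-90],[0,0,-90]],"rot":[[0,0,0],[0,0,0],[0,0,0],[0,0,0],[0,0,0]],"claw":[30,30,30,30,30]}' 60; python3 go.py .6045 -.2844 .26 2.371; python3 - <<'E'
from h import *
s=imaging.capture('side');crop(s,270,100,100,80,6,'f3.png')
E
```

```text
clock: 25.55
ee_pos: [0.6114, 0.0779, 0.2641]
ee_rot: [3.138, -0.004, 1.126]
wrist_force: [-0.1, 0.4, -2.4]
opening: 0.0371
t 25.55 pos [0.6114 0.0779 0.2641] yaw [ 3.138 -0.004  1.126] F [-0.1  0.4 -2.4] open 37.1 q6 0.57
offset [-330.   149.8    3.3] rot [ 5.000e-03 -1.000e-03 -1.245e+00] dist rows 5.8 6.7
```

View pics/f3.png

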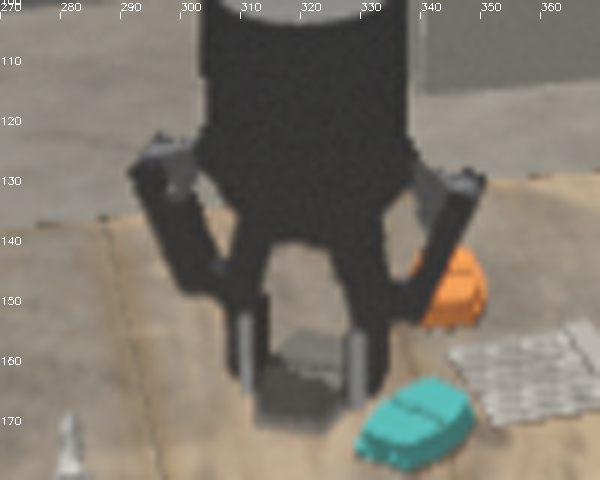

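The pad is held level. The path passes over the standing spring, so I raise it first and then carry.

```bash
python3 -m inch '{"offset":[[0,0,-40],[-330,150,-40],[-330,150,-40],[-330,150,-40],[-330,150,-40],[-330,150,-40],[-330,150,-40],[-330,150,-40],[-330,150,-40],[-330,150,-40]],"rot":[[0,0,0],[0,0,-1.245],[0,0,-1.245],[0,0,-1.245],[0,0,-1.245],[0,0,-1.245],[0,0,-1.245],[0,0,-1.245],[0,0,-1.245],[0,0,-1.245]],"claw":[30,30,30,30,30,30,30,30,30,30]}'; python3 go.py .6045 -.2844 .20 2.371
```

```text
clock: 26.85
ee_pos: [0.6038, -0.2839, 0.301]
ee_rot: [3.139, -0.001, 2.368]
wrist_force: [-0.6, 0.2, -2.9]
opening: 0.0368
t 26.85 pos [ 0.6038 -0.2839  0.301 ] yaw [ 3.139e+00 -1.000e-03  2.368e+00] F [-0.6  0.2 -2.9] open 36.8 q6 -1.24
offset [ -1.   -0.2 101. ] rot [ 0.003 -0.001 -0.003] dist rows 1.6 0.0
```

```bash
python3 -m inch '{"offset":[[-1,0,40],[-1,0,75],[-1,0,90],[-1,0,91],[-1,0,91]],"rot":[[0,0,0],[0,0,0],[0,0,0],[0,0,0],[0,0,0]],"claw":[30,30,30,30,30]}';python3 go.py .6045 -.2844 .177 2.371; python3 - <<'E'
from h import *
s=imaging.capture('side');crop(s,300,240,120,100,6,'f4.png')
E
```

```text
clock: 27.48
ee_pos: [0.6053, -0.2843, 0.2113]
ee_rot: [3.138, 0.001, 2.368]
wrist_force: [0.1, -0.7, -1.7]
opening: 0.0372
t 27.48 pos [ 0.6053 -0.2843  0.2113] yaw [3.138e+00 1.000e-03 2.368e+00] F [ 0.1 -0.7 -1.7] open 37.2 q6 -1.24
offset [ 0.5 -0.8 34.3] rot [ 0.003  0.001 -0.003] dist rows 0.5 0.0
```

View pics/f4.png

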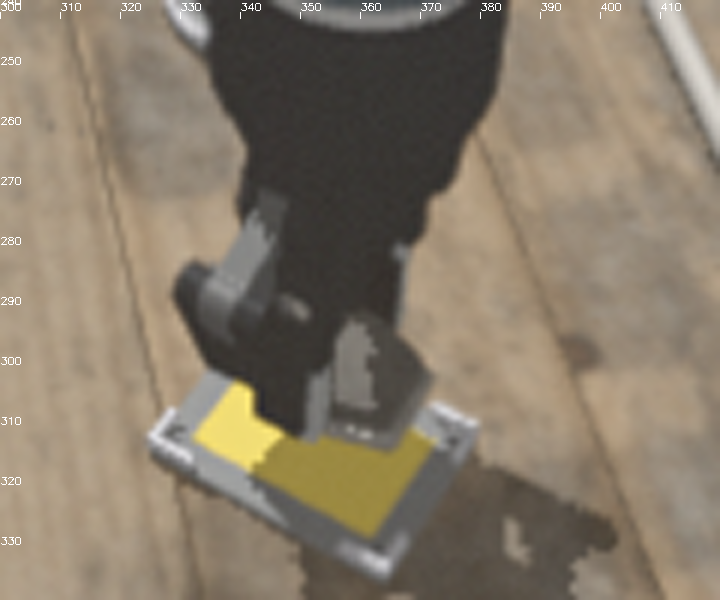

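The pad hangs over the nest and appears level. I lower it to just above the rim and look again.

```bash
python3 -m inch '{"offset":[[0.5,-0.8,12],[0.5,-0.8,22],[0.5,-0.8,27],[0.5,-0.8,27]],"rot":[[0.003,0,0],[0.003,0,0],[0.003,0,0],[0.003,0,0]],"claw":[30,30,30,30]}';python3 go.py .6045 -.2844 .1770 2.371; python3 - <<'E'
from h import *
s=imaging.capture('side');crop(s,300,240,120,100,6,'f5.png')
s=imaging.capture('top');crop(s,400,130,120,100,6,'f6.png')
E
```

```text
clock: 28.02
ee_pos: [0.6042, -0.2845, 0.1838]
ee_rot: [3.141, -0.0, 2.368]
wrist_force: [0.5, -0.2, -2.8]
opening: 0.0367
t 28.02 pos [ 0.6042 -0.2845  0.1838] yaw [ 3.141 -0.     2.368] F [ 0.5 -0.2 -2.8] open 36.7 q6 -1.24
offset [-0.1  0.3  6.8] rot [ 0.    -0.    -0.003] dist rows 0.1 0.0
```

View pics/f5.png

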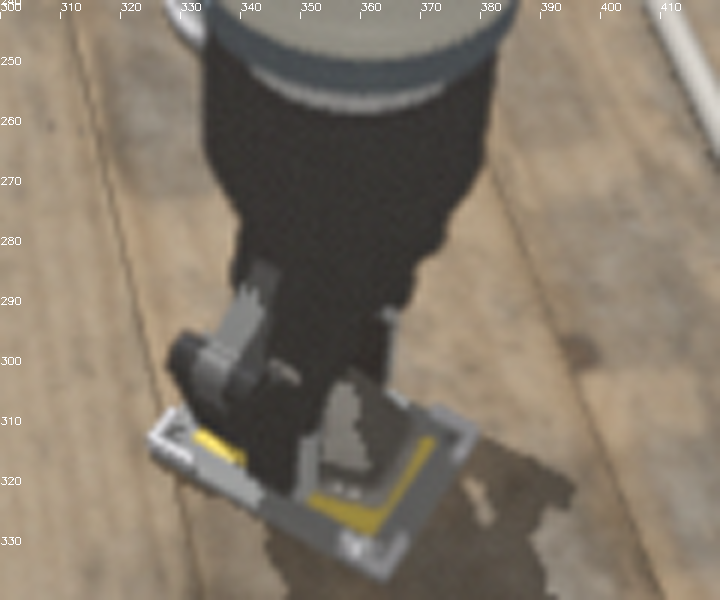

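View pics/f6.png

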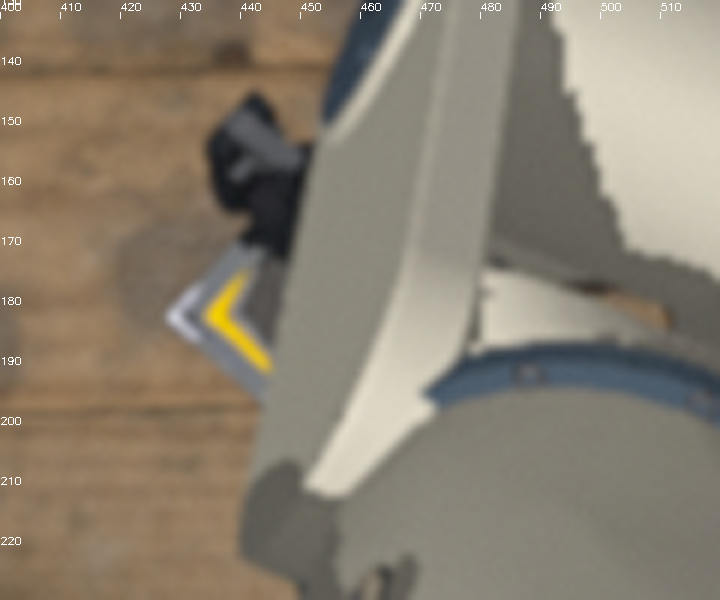

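The pad is well centred over the outline: in the side view only a thin even yellow strip shows along the right and bottom edges near (361,328). I lower to contact.

```bash
python3 -m inch '{"offset":[[0,0,4],[0,0,6],[0,0,7],[0,0,7.5],[0,0,7.5]],"rot":[[0,0,0],[0,0,0],[0,0,0],[0,0,0],[0,0,0]],"claw":[30,30,30,30,30]}';python3 go.py .6045 -.2844 .1765 2.371
```

```text
clock: 28.75
ee_pos: [0.6046, -0.2847, 0.177]
ee_rot: [3.141, 0.001, 2.368]
wrist_force: [0.1, 0.6, -1.5]
opening: 0.037
t 28.75 pos [ 0.6046 -0.2847  0.177 ] yaw [3.141e+00 1.000e-03 2.368e+00] F [ 0.1  0.6 -1.5] open 37.0 q6 -1.24
offset [0.3 0.1 0.5] rot [ 0.001  0.001 -0.003] dist rows 0.0 0.0
```

```bash
python3 -m inch '{"offset":[[0,0,1],[0,0,1.5],[0,0,1.5]],"rot":[[0,0,0],[0,0,0],[0,0,0]],"claw":[30,30,30]}';python3 -m inch '{"offset":[[0,0,0],[0,0,0],[0,0,0],[0,0,0]],"rot":[[0,0,0],[0,0,0],[0,0,0],[0,0,0]],"claw":[50,50,50,50]}'; python3 -m inch '{"offset":[[0,0,-10],[0,0,-40],[0,0,-100],[0,0,-150],[0,0,-150]],"rot":[[0,0,0],[0,0,0],[0,0,0],[0,0,0],[0,0,0]],"claw":[54,54,54,54,54]}'; python3 go.py .4 -.45 .35 1.0; python3 - <<'E'
from h import *
s=imaging.capture('side');crop(s,300,240,120,100,6,'f7.png')
E
```

```text
clock: 29.12
ee_pos: [0.6047, -0.2847, 0.1765]
ee_rot: [3.141, 0.001, 2.368]
wrist_force: [-3.0, 2.0, 7.2]
opening: 0.0375
clock: 29.62
ee_pos: [0.6047, -0.2847, 0.1764]
ee_rot: [3.141, 0.001, 2.368]
wrist_force: [0.4, -0.2, 0.5]
opening: 0.05
clock: 30.25
ee_pos: [0.6059, -0.2853, 0.3322]
ee_rot: [3.138, 0.01, 2.368]
wrist_force: [-0.0, -0.2, -0.2]
opening: 0.054
t 30.25 pos [ 0.6059 -0.2853  0.3322] yaw [3.138 0.01  2.368] F [-0.  -0.2 -0.2] open 54.0 q6 -1.24
offset [  31.9 -261.6  -19.1] rot [0.01  0.006 1.368] dist rows 4.2 7.3
```

View pics/f7.png

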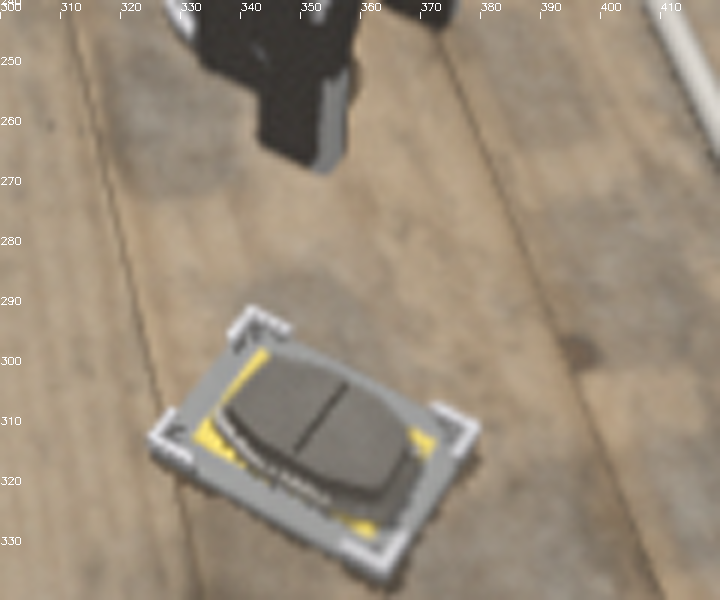

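The pad lies flat in its nest, on its outline. I move the arm clear to check the whole scene.

```bash
python3 -m inch '{"offset":[[150,-350,-80],[150,-350,-80],[150,-350,-80],[150,-350,-80],[150,-350,-80],[150,-350,-80],[150,-350,-80],[150,-350,-80],[150,-350,-80],[150,-350,-80]],"rot":[[0,0,1.3],[0,0,1.3],[0,0,1.3],[0,0,1.3],[0,0,1.3],[0,0,1.3],[0,0,1.3],[0,0,1.3],[0,0,1.3],[0,0,1.3]],"claw":[54,54,54,54,54,54,54,54,54,54]}'; python3 - <<'E'
from ov import *
t=imaging.capture('top');s=imaging.capture('side')
cv2.imwrite('pics/g_s.png',s); cv2.imwrite('pics/g_t.png',t)
P['tin']=P['tinnest'];P['spring']=P['springnest'];P['block']=P['blocknest'];P['pad']=P['padnest']
overlay(t,'top',P,165,145,310,130,2,'g_top.png')
crop(t,320,140,160,140,5,'g2.png'); crop(t,225,190,120,90,5,'g3.png')
E
```

```text
clock: 31.55
ee_pos: [0.2535, -0.4297, 0.4072]
ee_rot: [3.136, -0.001, 1.071]
wrist_force: [0.2, 0.4, 0.1]
opening: 0.0543
```

View pics/g_s.png

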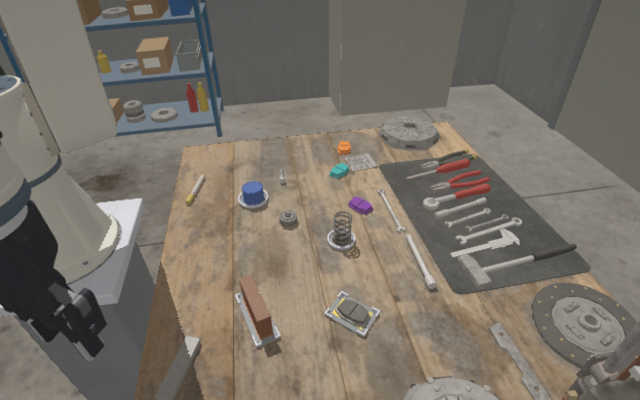

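View pics/g2.png

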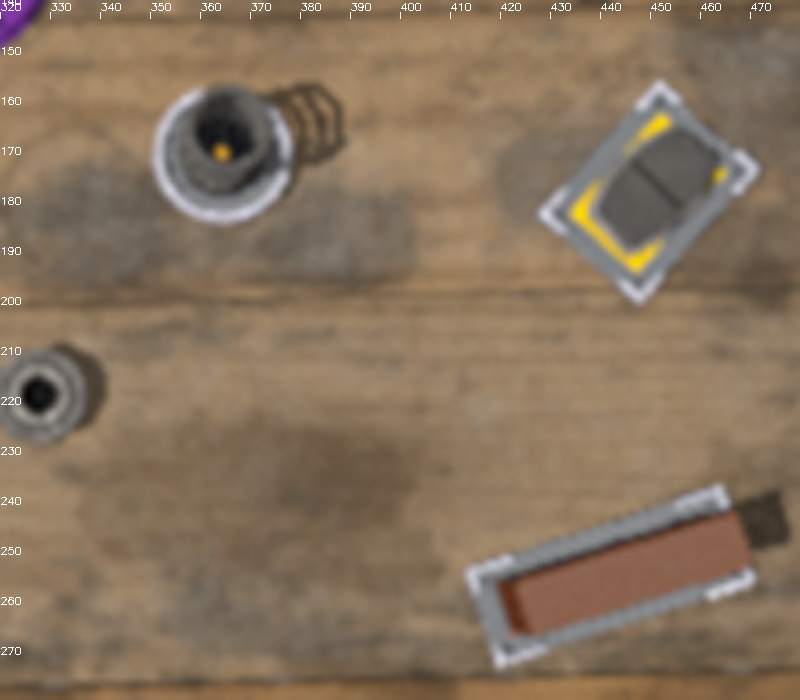

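View pics/g3.png

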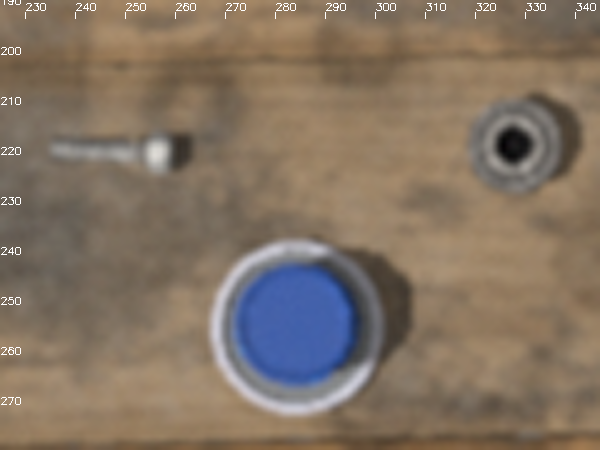

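```bash
python3 -c "
from h import *
a=p2w('top',[(320+660/5-.4,140+185/5-.4)],.017);print('pad-nest mm',((a-[.6035,-.2834,.017])*1000).round(1))
print(((p2w('side',[(300+320/6,240+418/6)],.017)-[.6045,-.2844,.017])*1000).round(1))
c=np.array([(500,580),(735,510),(752,567),(525,632)])/5+[319.6,139.6]
print('block',((p2w('top',c,.058).mean(0)-[.4311,-.2582,.058])*1000).round(1))
print('tin',((p2w('top',[(225+296/5-.4,190+324/5-.4)],.042)-[.4388,.0933,.042])*1000).round(1))
print(bot.get_state()['clock'])"
```

```text
pad-nest mm [[ 1. -2. -0.]]
[[ 2.4 -1.8  0. ]]
block [2.2 4.4 0. ]
tin [[ 1.6 -2.2  0. ]]
31.65
```

All the measured offsets are well within 12 mm, and the bearing and bolt look unmoved. I hand the job in.

```bash
python3 -m inch '{"offset":[[0,0,0],[0,0,0]],"rot":[[0,0,0],[0,0,0]],"claw":[54,54]}'; python3 -c "
from plant import bot
print(bot.close_job())"
```

```text
clock: 31.9
ee_pos: [0.2537, -0.4296, 0.4073]
ee_rot: [3.136, -0.001, 1.071]
wrist_force: [0.3, -1.2, -0.1]
opening: 0.0544
the job is handed in; nothing more can be done
None
```

I put the tin, block, spring and pad into their matching nests, let go of each, and handed the job in at 31.9 s with the arm clear of everything.

- **Position:** In the last pictures I measured the offsets from the nest centres:
  - The tin and pad are off by about 3 mm.
  - The block came out about 5 mm off, but one of the corners I read for it was on its end face, so that figure is probably too high.
  - I judged the spring by eye only: it stands centred round its pin.
- **Upright and lined up:** All four look upright and down on their floors. I checked the pad and block against their outlines by eye, and both look lined up.
- **Bystanders:** The bearing and bolt show at the same pixels as at the start.
- **Checks that disagreed:** The two cameras differed by 1–3 mm throughout. No check failed.

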